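Set the sprung watch-case holder to its half-way stop

TASK

Set the watch-case holder whose two jaws have V notches to its wristwatch opening: push its sprung slide all the way in to the end stop without ramming it, then let go so that it springs back and its stop pin catches it half way. Leave the slide of the flat-jawed holder at home, and do not disturb the loose things lying around.

Things in the scene. Friction and masses are not known exactly. Their poses are not given: they have to be found in the camera images.
- vee_holder: watch-case holder screwed to the table: dark base 260 (x) x 124 x 12 mm with a pair of white jaws with V notches facing one another. Origin: centre of its underside. Its x axis is the direction in which the slide is pushed, away from the robot within 0.35 rad. A bridge over the slide (x -57 to +3 mm) is 64 mm high, the pin knob on it 80 mm. Before the slide (x under -120 mm) nothing rises above the base
- flat_holder: watch-case holder screwed to the table: dark base 260 (x) x 124 x 12 mm with a pair of straight, flat white jaws. Origin: centre of its underside. Its x axis is the direction in which the slide is pushed, away from the robot within 0.35 rad. A bridge over the slide (x -57 to +3 mm) is 64 mm high, the pin knob on it 80 mm. Before the slide (x under -120 mm) nothing rises above the base
- vee_holder_slide (a joint): travel of the vee holder's slide along the holder's x: 0 home (near the robot), 0.040 m end stop. Aluminium block 110 long, 90 wide, 14 to 42 mm above the table, too big to grip. Spring: 3 N at 0, 8 N at 0.040, plus 40 N per m/s. Past about 0.025 the stop pin drops; let go then, it returns only to 0.020 and stays; let go before 0.018, it returns to 0
- vee_holder_push (a point): middle of the flat upright push face (90 mm wide, 28 mm high) at the near end of the vee holder's slide; moves with the slide; at home it is 120 mm from the holder's origin on the -x side and 28 mm above the table
- vee_holder_pin (a joint): travel of the vee holder's stop pin down its slanted guide: 0 = up, riding on the slide; 0.011 m = dropped, standing in the slide's pocket. Works by itself, not to be touched
- flat_holder_slide (a joint): travel of the flat holder's slide along the holder's x: 0 home (near the robot), 0.040 m end stop. Aluminium block 110 long, 90 wide, 14 to 42 mm above the table, too big to grip. Spring: 3 N at 0, 8 N at 0.040, plus 40 N per m/s. Past about 0.025 the stop pin drops; let go then, it returns only to 0.020 and stays; let go before 0.018, it returns to 0
- flat_holder_push (a point): middle of the flat upright push face (90 mm wide, 28 mm high) at the near end of the flat holder's slide; moves with the slide; at home it is 120 mm from the holder's origin on the -x side and 28 mm above the table
- watch_large: loose steel watch head without strap, 42 mm across, 11 mm high, blue dial; lies to the left of the holders; origin under its middle; a bystander
- watch_small: loose small steel watch head, 30 mm across, 11 mm high, pale dial; lies between the two holders; origin under its middle; a bystander
- loupe: loose black eye loupe, 32 mm across, 30 mm high; stands to the right of the holders; origin under its middle; a bystander
- driver: loose screwdriver, 130 mm long; lies in front of the robot, nearer than the holders; origin under its middle; a bystander
- tweezers: loose steel tweezers, about 120 mm long, 7 mm high; lie nearer than the holders, to the right; origin under its middle; a bystander
- dish: loose glass dish, 60 mm across, 18 mm high; stands nearer than the holders, to the left; origin under its middle; a bystander
- bottle: loose clear bottle, 52 mm across, 150 mm high; stands to the left of the holders; origin under its middle; a bystander
- carton: loose green carton, 120 x 60 x 50 mm; lies to the right of the holders; origin under its middle; a bystander

How it is judged:
On the way, in this order (a step that is already met when the one before it is completed fails the run):
1. the vee holder's slide is pushed fully in (within 3 mm of its end stop) (value of joint vee_holder_slide above 0.037 m), for 0.05 s.
2. let go, it has come back and stands caught by the stop pin half way (value of joint vee_holder_slide between 0.016 and 0.024 m and value of joint vee_holder_pin above 0.008 m and contact force between the fingers and vee_holder below 0.1 N), for 0.3 s.
At the end, for the whole second after the job is handed in: the vee holder's slide rests, untouched, at 20 mm (give or take 4 mm) with its stop pin dropped (over 8 mm); the flat holder's slide is at home (under 4 mm) (all of step 2 and velocity of joint vee_holder_slide between -0.01 and 0.01 m/s and value of joint flat_holder_slide below 0.004 m).
It fails at once if the holder was rammed: the fingers pressed on it with over 60 N (contact force between the fingers and vee_holder above 60 N).
It fails at once if the flat holder's slide was pushed more than 6 mm (value of joint flat_holder_slide above 0.006 m).
It fails at once if a loose bystander was shifted or lifted by more than 20 mm (distance of any of watch_large, watch_small, loupe, driver, tweezers, dish, bottle, carton from where it was at the start of the episode above 0.02 m).
It also fails if it takes over 29 s, if anything falls off the work surface, if the arm or the gripper's body presses on something with over 40 N, if the wrist force passes 120 N, or if a joint passes its speed limit or range.

ROBOT

A 7-joint arm with a two-finger parallel gripper is mounted at the origin on the work surface. World frame = base frame: x ahead of the robot, y to its left, z up, the work surface at z = 0. Lengths are in m, angles in rad, forces in N, time in s.
With the tool pointing down it reaches from about 0.4 to 0.85 m from the base axis. Payload 10.4 kg.
Tool frame: the origin (TCP) lies on the centre line of the jaws, within the pads' length; the fingertips stand 22 mm ahead of it and the grasp point (between the pads) lies 3 mm ahead of it; x points along the fingers, y is the direction in which the jaws open and shut, and the axes are right-handed (so a half turn about x gives the same grasp; the last joint's range is limited). The gripper opens to 87 mm and grips with 3 to 60 N. Pads are 19 mm wide; open, the fingers measure 117 mm over their backs; the gripper's body (75 mm by 190 mm) begins 51 mm behind the grasp point.
Start: joints at [1.162, 0.332, -0.065, 1.46, 0.022, 1.35, -0.088], TCP at [0.235, -0.579, 0.245] pointing down, gripper open.
Joint ranges: [-2.6, 2.6], [-0.5, 2.12], [-1.47, 1.34], [0.16, 2.42], [-1.27, 4.41], [0.06, 2.06], [-2.6, 2.6]. Speed limits (rad/s): [2.22, 2.22, 2.79, 2.79, 3.14, 3.14, 3.14].

INTERFACE

Orientations are given as a unit quaternion [x, y, z, w].
In Python, from bench import * gives the robot as it stands.
- The arm moves only by the tool arm_command, never from a script. Its argument "targets" is one flat list of numbers, 7 for each row, row after row: the turn, a rotation vector about the tool's x, y, z in units of 45 degrees (1.0 is 45 degrees), then the shift along the tool's x, y, z in units of 25 mm (1.0 is 25 mm), then the opening, from 0 (shut) to 1 (fully open). In form: [wx, wy, wz, tx, ty, tz, fingers, wx, wy, wz, tx, ty, tz, fingers, ...]. A call has 1 to 12 rows; each row shifts and turns the pose as measured when the row begins, along the tool's axes as they then stand; what a row does not reach is not made up. A row lasts 1/12 s, in which the tool goes at most 41.7 mm and 7.16 degrees, less where a joint would pass 70% of its speed; a pose out of reach is approached as far as the arm can. A call with a number of a shift or a turn outside -1 to 1 is refused whole. A call with a gripper value outside its range is refused whole. The fingers move at their own pace and stop on an object; "newtons" is the grip in N (left out, the last holds). Time passes only in rows, so rows that do not move let the fingers close. It gives the time, the measured TCP pose, the force and the opening at its end, in the units of the state.
- read_state(): the state, without advancing time (a new reading comes with each control period).
- camera(name): name is "scene" or "top"; returns the picture (384x512x3 uint8, red, green, blue); there is no depth.
- calibration(name): a dict with "camera_matrix" (3x3 intrinsics, pixels), "R" (3x3) and "t" (3): a world point X has camera coordinates R X + t. Camera axes: x right, y down, z forward; pixel columns grow to the right and rows downward; lengths in m; the calibration is good to about 2 mm. A picture is of the moment at which its call begins. calibration takes no time and is no camera call.
- close_job(): hands the job in, once; it reports no verdict.
The state is a dict: "time": time; "joint_positions": joint angles; "joint_vel": joint speeds; "joint_torque": joint torques, N m; "ee_pos": TCP position; "eef_rot": TCP orientation; "ft_force": force on the tool from outside, world axes, zero at the start; "torque": the same for the moment, N m; "width": finger opening in m.
Only numpy, scipy, OpenCV 4.12 (cv2) and the standard library are available. Lean on these libraries where they do the work, as an engineer would, in place of code of your own. Each camera call takes 0.05 s, during which the arm holds its last target.

## Working session

There is one attempt and no reset: what is moved stays moved. The work goes in short steps, Python scripts to look and compute and a tool call to move; the robot and the scene stay as the last step left them, time stands still between calls to the robot, and variables do not carry over. Pictures are saved under pics/ and viewed, and the job is handed in when it is done.

Besides the shell and the picture viewer there is one more tool, called after "Request:" in YAML: its name, and indented under it one key for each argument. arm_command: Moves the arm, as the interface text tells. Shifts and turns lie within -1 to 1; 1 stands for 25 mm of shift or 45 degrees of turn. Its arguments: {"type":"object","properties":{"targets":{"type":"array","items":{"type":"number","minimum":-1,"maximum":1}},"newtons":{"type":"number"}},"required":["targets"]}

```bash
mkdir -p pics; ls; python3 - <<'E'
from bench import *
import cv2
for n in("scene","top"):
    im=camera(n); cv2.imwrite(f"pics/{n}0.png",im[:,:,::-1]); c=calibration(n); print(n,c)
s=read_state(); print(s)
E
```

```text
pics
scene {'camera_matrix': array([[389.12761631,   0.        , 252.95584006],
       [  0.        , 389.12761631, 195.11187327],
       [  0.        ,   0.        ,   1.        ]]), 'R': array([[ 0.21197801,  0.97727377,  0.00114246],
       [ 0.54579063, -0.11741619, -0.82965416],
       [-0.81066511,  0.17649198, -0.55827651]]), 't': array([-0.13678896, -0.23632612,  1.50630101])}
top {'camera_matrix': array([[448.0815073 ,   0.        , 254.29265645],
       [  0.        , 448.0815073 , 196.7003364 ],
       [  0.        ,   0.        ,   1.        ]]), 'R': array([[-0.14282828, -0.98973888, -0.00412672],
       [-0.96859598,  0.14063211, -0.2050474 ],
       [ 0.20352373, -0.02528944, -0.97874334]]), 't': array([0.06343552, 0.4929508 , 1.30541742])}
{'time': 0.1, 'joint_positions': array([ 1.16238011,  0.33281734, -0.06469241,  1.46083971,  0.02158699,
        1.34992613, -0.08849559]), 'joint_vel': array([-0.00131363, -0.00058409,  0.0013107 , -0.00239608, -0.00059407,
       -0.00145075, -0.00085538]), 'joint_torque': array([ 1.63665783e-03, -6.24543428e+01,  2.47852091e-02, -3.90721607e+01,
       -6.14928547e-02,  3.66881245e-02,  8.56444558e-05]), 'ee_pos': array([ 0.2350737 , -0.57876121,  0.24383647]), 'eef_rot': array([-0.69388485, -0.13601274,  0.69409418, -0.13512074]), 'ft_force': array([-0.84326067,  0.24745502, -0.17674004]), 'torque': array([-0.004843  ,  0.0277176 , -0.01813428]), 'width': 0.0872062290556185}
```

View pics/scene0.png

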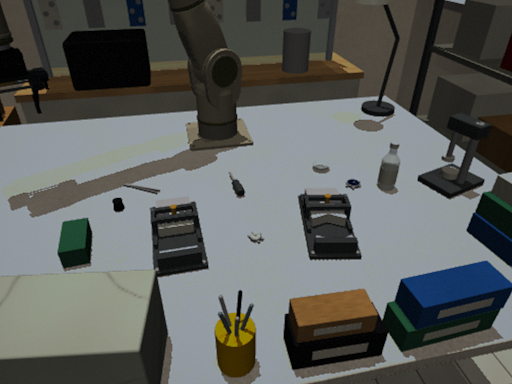

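View pics/top0.png

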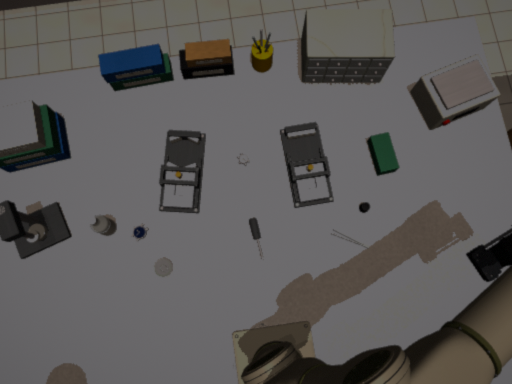

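```bash
python3 - <<'E'
import cv2
im=cv2.imread("pics/top0.png")
a=cv2.resize(im[120:220,150:215],None,fx=6,fy=6,interpolation=cv2.INTER_CUBIC)
b=cv2.resize(im[115:215,275:340],None,fx=6,fy=6,interpolation=cv2.INTER_CUBIC)
o=cv2.hconcat([a,b]); o=cv2.convertScaleAbs(o,alpha=1.5); cv2.imwrite("pics/crop_top.png",o); print(o.shape)
im=cv2.imread("pics/scene0.png")
a=cv2.resize(im[180:275,145:215],None,fx=5.5,fy=6,interpolation=cv2.INTER_CUBIC)
b=cv2.resize(im[180:275,295:365],None,fx=5.5,fy=6,interpolation=cv2.INTER_CUBIC)
o=cv2.hconcat([a,b]); o=cv2.convertScaleAbs(o,alpha=1.8);cv2.imwrite("pics/crop_scene.png",o);print(o.shape)
E
```

```text
(600, 780, 3)
(570, 770, 3)
```

View pics/crop_top.png

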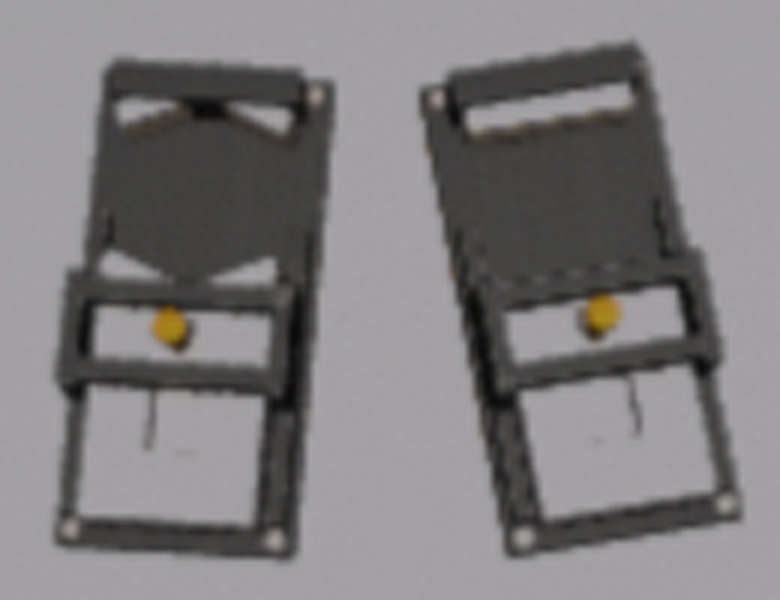

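View pics/crop_scene.png

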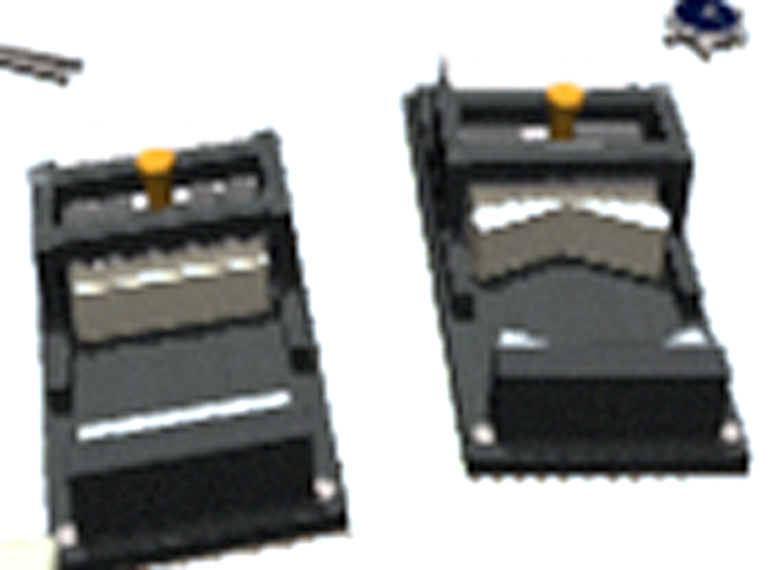

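The top view shows the V-notched holder on the left (robot's left, pixels about x 160-205, y 130-212) and the flat one at x 282-332. The path to the vee push face comes in from below, between the dish (163,267) and the driver (256,235). Next I'll turn the base corners into positions.

```bash
cat > h.py <<'E'
import numpy as np
from bench import *
def ray(n,u,v,z):
    c=calibration(n);K=c["camera_matrix"];R=c["R"];t=c["t"]
    d=R.T@np.linalg.inv(K)@np.array([u,v,1.]);o=-R.T@t
    return o+d*(z-o[2])/d[2]
def proj(n,X):
    c=calibration(n);p=c["camera_matrix"]@(c["R"]@np.asarray(X)+c["t"]);return p[:2]/p[2]
E
python3 - <<'E'
from h import *
from scipy.optimize import least_squares
f=lambda x,y:((x+.5)/6-.5+150,(y+.5)/6-.5+120)
obs=[((56,545),(-.13,.062,.012)),((292,557),(-.13,-.062,.012)),((334,82),(.13,-.062,.012)),((77,520),(-.12,.045,.042)),((255,528),(-.12,-.045,.042)),((171,326),None)]
for p,l in obs: print(l,ray("top",*f(*p),l[2] if l else .08).round(4))
# scene points: crop scene right
g=lambda x,y:((x-385+.5)/5.5-.5+295,(y+.5)/6-.5+180)
sc=[((470,472),(.13,-.062,.0)),((747,472),(.13,.062,.0))]
for p,l in sc: print('scene',l,ray("scene",*g(*p),l[2]).round(4))
def W(q,l): c,s=np.cos(q[2]),np.sin(q[2]);return [q[0]+c*l[0]-s*l[1],q[1]+s*l[0]+c*l[1],l[2]]
def r(q): return np.concatenate([proj("top",W(q,l))-f(*p) for p,l in obs if l]+[proj("scene",W(q,l))-g(*p) for p,l in sc])
s=least_squares(r,[.7,.2,0],loss='soft_l1');q=s.x;print(q,s.fun.round(2))
print("push",W(q,(-.12,0,.028)))
for n,p in dict(dish=(164,267),driver_tip=(262,258),driver=(255,228),bottle=(100,225),wl=(140,232),ws=(243,159)).items(): print(n,ray("top",*p,.01).round(3))
from scipy.spatial.transform import Rotation as Ro
print(Ro.from_quat(read_state()["eef_rot"]).as_matrix().round(3))
E
```

```text
(-0.13, 0.062, 0.012) [0.5046 0.29   0.012 ]
(-0.13, -0.062, 0.012) [0.4808 0.17   0.012 ]
(0.13, -0.062, 0.012) [0.734  0.1174 0.012 ]
(-0.12, 0.045, 0.042) [0.5096 0.2724 0.042 ]
(-0.12, -0.045, 0.042) [0.4926 0.1836 0.042 ]
None [0.5928 0.2089 0.08  ]
scene (0.13, -0.062, 0.0) [0.7357 0.1202 0.    ]
scene (0.13, 0.062, 0.0) [0.7611 0.238  0.    ]
[ 0.61973046  0.20450563 -0.19702185] [-0.25  0.1   0.29  0.19 -0.31 -0.29  0.04 -0.4  -0.11 -0.19 -0.85 -0.05
  0.39 -0.6 ]
push [np.float64(0.5020519888321504), np.float64(0.22799558874624715), 0.028]
dish [0.33  0.292 0.01 ]
driver_tip [ 0.314 -0.005  0.01 ]
driver [0.408 0.003 0.01 ]
bottle [0.486 0.475 0.01 ]
wl [0.446 0.355 0.01 ]
ws [0.632 0.009 0.01 ]
[[-0.001  0.376 -0.926]
 [ 0.001 -0.926 -0.376]
 [-1.    -0.001  0.   ]]
```

Request:
arm_command:
  targets: [0.16,0,0,0,0,-0.8,0,0.16,0,0,0,0,-0.8,0,0.16,0,0,0,0,-0.8,0,0.16,0,0,0,0,-0.8,0,0.1,0,0,0,0,-0.8,0,0,0,0,0,0,0,0]
  newtons: 10

```text
time: 0.6
ee_pos: [0.3335, -0.5644, 0.2408]
eef_rot: [-0.702, 0.071, 0.705, 0.075]
ft_force: [0.9, 0.8, 0.1]
width: 0.0555
```

```bash
cat >> h.py <<'E'
from scipy.spatial.transform import Rotation as Ro
Q=np.array([0.61973,0.20451]);YAW=-0.197
def rel(tx,z):
    "units in tool axes to reach holder-local (tx,0), height z; plus yaw error"
    s=read_state();R=Ro.from_quat(s["eef_rot"]).as_matrix();p=s["ee_pos"]
    e=np.array([np.cos(YAW),np.sin(YAW)]);n=np.array([-e[1],e[0]])
    T=np.r_[Q+e*tx,z];d=R.T@(T-p)
    Rt=np.column_stack([[0,0,-1],[-n[0],-n[1],0],[-e[0],-e[1],0]])
    rv=Ro.from_matrix(R.T@Rt).as_rotvec()/np.radians(45)
    print("t",s["time"],"pos",p.round(4),"local",(e@(p[:2]-Q)).round(4),(n@(p[:2]-Q)).round(4),"shift units",(d/.025).round(2),"turn",rv.round(3),"F",s["ft_force"].round(2),"w",s["width"],"q",s["joint_positions"].round(2))
E
python3 -c "
from h import *
rel(-.165,.245)"
```

```text
t 0.6 pos [ 0.3335 -0.5644  0.2408] local -0.1302 -0.8101 shift units [-2.000e-02 -3.239e+01  1.690e+00] turn [-0.012  0.006  0.006] F [0.87 0.82 0.06] w 0.055522839284792916 q [ 0.98  0.4  -0.02  1.37  0.01  1.37 -0.82]
```

Request:
arm_command:
  targets: [0,0,0,0,-1,0,0,0,0,0,0,-1,0,0,0,0,0,0,-1,0,0,0,0,0,0,-1,0,0,0,0,0,0,-1,0,0,0,0,0,0,-1,0,0,0,0,0,0,-1,0,0,0,0,0,0,-1,0,0,0,0,0,0,-1,0,0,0,0,0,0,-1,0,0,0,0,0,0,-1,0,0,0,0,0,0,-1,0,0]

```text
time: 1.6
ee_pos: [0.389, -0.2615, 0.2354]
eef_rot: [-0.698, 0.069, 0.709, 0.074]
ft_force: [1.2, 0.4, -0.1]
width: 0.0005
```

```bash
python3 -c "
from h import *
rel(-.165,.245)"
```

```text
t 1.6 pos [ 0.389  -0.2615  0.2354] local -0.1351 -0.5022 shift units [ -0.24 -20.08   1.33] turn [-0.008  0.02   0.008] F [ 1.23  0.45 -0.07] w 0.0005025690668554396 q [ 0.72  0.02 -0.22  1.85  0.    1.29 -1.28]
```

Request:
arm_command:
  targets: [-0.16,0,0,0,0,0,0,-0.16,0,0,0,0,0,0,-0.16,0,0,0,0,0,0,-0.16,0,0,0,0,0,0,-0.16,0,0,0,0,0,0,-0.16,0,0,0,0,0,0,-0.16,0,0,0,0,0,0,-0.16,0,0,0,0,0,0,-0.16,0,0,0,0,0,0,-0.16,0,0,0,0,0,0,-0.16,0,0,0,0,0,0,-0.16,0,0,0,0,0,0]

```text
time: 2.6
ee_pos: [0.3853, -0.2554, 0.2328]
eef_rot: [-0.559, -0.436, 0.566, -0.421]
ft_force: [-0.7, 0.3, -0.4]
width: 0.0004
```

Request:
arm_command:
  targets: [-0.16,0,0,0,0,0,0,-0.16,0,0,0,0,0,0,-0.16,0,0,0,0,0,0,-0.16,0,0,0,0,0,0,-0.16,0,0,0,0,0,0,-0.16,0,0,0,0,0,0,-0.16,0,0,0,0,0,0,-0.16,0,0,0,0,0,0,-0.16,0,0,0,0,0,0,-0.16,0,0,0,0,0,0,-0.16,0,0,0,0,0,0,-0.16,0,0,0,0,0,0]

```text
time: 3.6
ee_pos: [0.3791, -0.2567, 0.2293]
eef_rot: [0.122, 0.707, -0.116, 0.687]
ft_force: [0.1, 0.4, 0.0]
width: 0.0002
```

```bash
sed -i 's/\[-n\[0\],-n\[1\],0\],\[-e\[0\],-e\[1\],0\]/[n[0],n[1],0],[e[0],e[1],0]/' h.py; python3 -c "
from h import *
rel(-.165,.245)"
```

```text
t 3.6 pos [ 0.3791 -0.2567  0.2293] local -0.1457 -0.4994 shift units [-0.46 19.67 -3.6 ] turn [-0.181 -0.037 -0.007] F [0.06 0.42 0.03] w 0.00024648955343312443 q [ 0.73  0.01 -0.24  1.87  0.    1.29  1.73]
```

Request:
arm_command:
  targets: [-0.15,-0.03,0,0,0,0,0,-0.03,0,0,0,0.9,0,0,0,0,0,0,1,0,0,0,0,0,-0.1,1,0,0,0,0,0,-0.1,1,0,0,0,0,0,-0.1,1,0,0,0,0,0,-0.1,1,0,0,0,0,0,-0.1,1,0,0,0,0,0,-0.1,1,0,0,0,0,0,0,1,0,0,0,0,0,0,1,0,0,0,0,0,0,1,0,0]

```text
time: 4.6
ee_pos: [0.4246, 0.0186, 0.2431]
eef_rot: [0.068, 0.707, -0.067, 0.7]
ft_force: [1.2, 0.2, 0.4]
width: 0.0005
```

```bash
python3 -c "
from h import *
rel(-.165,.245)"
```

```text
t 4.6 pos [0.4246 0.0186 0.2431] local -0.1549 -0.2205 shift units [-0.06  8.82 -0.35] turn [ 0.008 -0.013 -0.002] F [1.22 0.2  0.37] w 0.00045448797802435665 q [ 0.47 -0.09 -0.58  1.92 -0.05  1.3   1.29]
```

Request:
arm_command:
  targets: [0,0,0,0,1,0,0,0,0,0,0,1,0,0,0,0,0,0,1,0,0,0,0,0,0,1,0,0,0,0,0,0,1,0,0,0,0,0,0,1,0,0,0,0,0,0,1,0,0,0,0,0,0,1,0,0,0,0,0,0,0.8,0,0,0,0,0,0,0,0,0]

```text
time: 5.43
ee_pos: [0.462, 0.2499, 0.2416]
eef_rot: [0.066, 0.708, -0.066, 0.7]
ft_force: [-0.4, 0.6, 0.1]
width: 0.0008
```

```bash
python3 -c "
from h import *
rel(-.155,.046)"
```

```text
t 5.4333 pos [0.462  0.2499 0.2416] local -0.1635 0.0137 shift units [ 7.82 -0.54  0.42] turn [ 0.013 -0.014  0.002] F [-0.35  0.56  0.13] w 0.0007766317690403849 q [ 0.15  0.2  -0.82  1.69  0.15  1.33  0.69]
```

Request:
arm_command:
  targets: [0.013,-0.014,0,0.8,-0.5,0.3,0,0,0,0,1,0,0,0,0,0,0,1,0,0,0,0,0,0,1,0,0,0,0,0,0,1,0,0,0,0,0,0,1,0,0,0,0,0,0,0.6,0,0,0,0,0,0,0,0,0,0]

```text
time: 6.1
ee_pos: [0.4648, 0.2332, 0.0749]
eef_rot: [0.067, 0.703, -0.07, 0.704]
ft_force: [-0.9, 0.1, -0.4]
width: 0.0001
```

```bash
python3 -c "
from h import *
rel(-.155,.046)
import cv2
for n in('top','scene'):
    im=camera(n); b=im[110:300,90:350] if n=='top' else im[120:280,200:430]
    cv2.imwrite(f'pics/{n}1.png',cv2.convertScaleAbs(cv2.resize(b[:,:,::-1],None,fx=3,fy=3,interpolation=cv2.INTER_CUBIC),alpha=1.5))"
```

```text
t 6.1 pos [0.4648 0.2332 0.0749] local -0.1576 -0.0022 shift units [1.16 0.09 0.1 ] turn [0.003 0.002 0.005] F [-0.86  0.05 -0.42] w 8.047630017909535e-05 q [ 0.1   0.37 -0.76  1.89  0.31  1.    0.59]
```

View pics/top1.png

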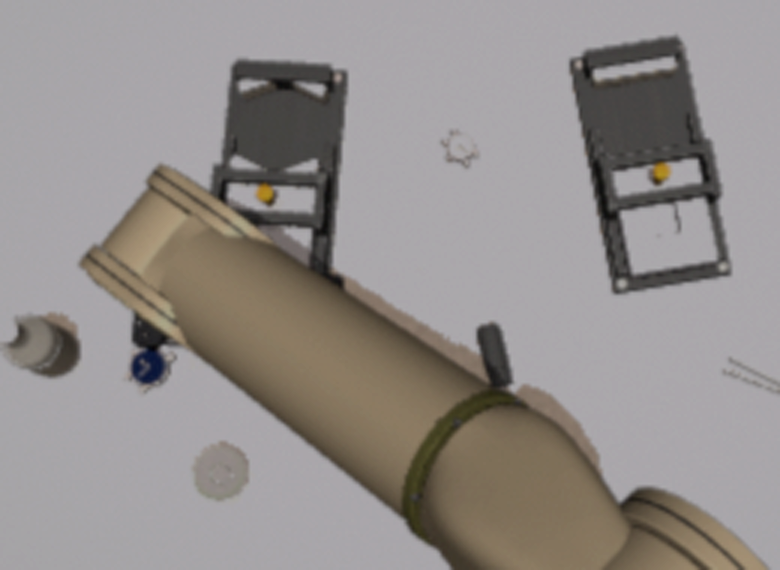

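View pics/scene1.png

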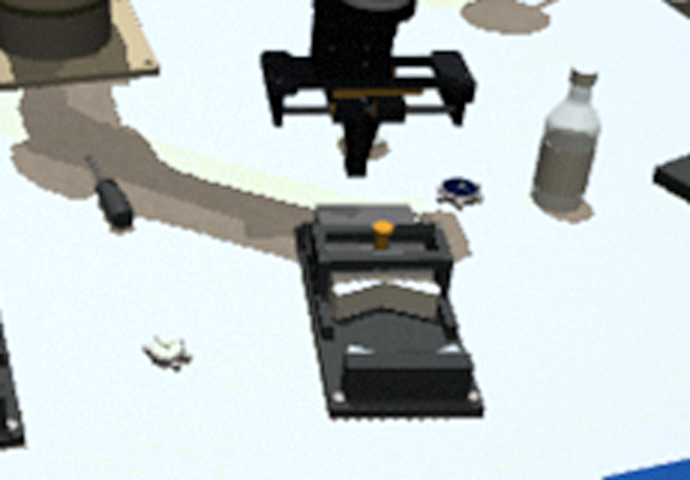

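The scene view shows the closed fingers (tip at crop 357,172) just in front of the slide, on its centre line, with the bottle and watch clear. I'll lower the fingers, then approach slowly.

Request:
arm_command:
  targets: [0,0,0,0.7,0.1,0,0,0,0,0,0.5,0,0,0,0,0,0,0,0,0,0,0,0,0,0,0,0.3,0,0,0,0,0,0,0.3,0,0,0,0,0,0,0.2,0]

```text
time: 6.7
ee_pos: [0.4912, 0.2334, 0.0542]
eef_rot: [0.069, 0.699, -0.068, 0.708]
ft_force: [0.1, -1.0, -0.1]
width: 0.0006
```

```bash
python3 -c "
from h import *
rel(-.0895,.046)"
```

```text
t 6.7 pos [0.4912 0.2334 0.0542] local -0.1318 0.0032 shift units [ 0.35 -0.13  1.69] turn [ 0.004  0.016 -0.002] F [ 0.06 -1.05 -0.09] w 0.0006376476882651134 q [ 0.08  0.44 -0.72  1.85  0.36  0.97  0.58]
```

Request:
arm_command:
  targets: [0,0.016,0,0.35,-0.1,0,0,0,0,0,0.05,0,0.2,0,0,0,0,0.05,0,0.2,0,0,0,0,0.03,0,0.2,0,0,0,0,0.03,0,0.2,0]

```text
time: 7.12
ee_pos: [0.5095, 0.2271, 0.041]
eef_rot: [0.069, 0.707, -0.068, 0.701]
ft_force: [-7.2, 1.1, 5.1]
width: 0.001
```

```bash
python3 -c "
from h import *
rel(-.0895,.046)"
```

```text
t 7.1167 pos [0.5095 0.2271 0.041 ] local -0.1126 0.0006 shift units [-0.21 -0.03  0.92] turn [ 0.003 -0.01  -0.   ] F [-7.22  1.06  5.13] w 0.0010136625392976972 q [ 0.08  0.5  -0.7   1.81  0.37  0.98  0.6 ]
```

Request:
arm_command:
  targets: [0,0,0,-0.05,0,0.2,0,0,0,0,0,0,0.2,0,0,0,0,0,0,0.2,0]

```text
time: 7.37
ee_pos: [0.5195, 0.2252, 0.0398]
eef_rot: [0.068, 0.711, -0.068, 0.697]
ft_force: [-8.5, 0.6, 6.8]
width: 0.0003
```

```bash
python3 -c "
from h import *
rel(-.0895,.043)"
```

```text
t 7.3667 pos [0.5195 0.2252 0.0398] local -0.1023 0.0007 shift units [-0.14 -0.03  0.51] turn [ 0.006 -0.025  0.004] F [-8.48  0.56  6.78] w 0.0003118006114457109 q [ 0.08  0.52 -0.7   1.78  0.38  1.    0.62]
```

Request:
arm_command:
  targets: [0,-0.02,0,-0.12,0,0.2,0,0,-0.01,0,-0.05,0,0.2,0]

```text
time: 7.53
ee_pos: [0.5253, 0.2237, 0.0412]
eef_rot: [0.066, 0.706, -0.069, 0.701]
ft_force: [-8.3, 2.9, 3.8]
width: 0.0002
```

```bash
python3 -c "
from h import *
rel(-.0895,.043)"
```

```text
t 7.5333 pos [0.5253 0.2237 0.0412] local -0.0964 0.0004 shift units [-0.08 -0.02  0.28] turn [ 0.008 -0.009  0.007] F [-8.32  2.93  3.85] w 0.00023953176334347013 q [ 0.08  0.52 -0.69  1.77  0.39  1.    0.62]
```

Request:
arm_command:
  targets: [0,0,0,-0.05,0,0.2,0,0,0,0,-0.03,0,0.17,0]

```text
time: 7.7
ee_pos: [0.53, 0.2228, 0.0412]
eef_rot: [0.064, 0.71, -0.069, 0.698]
ft_force: [-9.5, 0.1, 7.0]
width: 0.0005
```

```bash
python3 -c "
from h import *
rel(-.0895,.043)"
```

```text
t 7.7 pos [0.53   0.2228 0.0412] local -0.0915 0.0004 shift units [-0.08 -0.02  0.08] turn [ 0.011 -0.02   0.01 ] F [-9.54  0.12  7.03] w 0.0005124617234789499 q [ 0.08  0.53 -0.69  1.75  0.39  1.01  0.63]
```

Still on spring force only, so not at the stop yet. I'll take small steps until the force rises.

Request:
arm_command:
  targets: [0,-0.01,0,-0.04,0,0.15,0,0,0,0,-0.02,0,0.15,0]

```text
time: 7.87
ee_pos: [0.5336, 0.2221, 0.041]
eef_rot: [0.063, 0.71, -0.069, 0.698]
ft_force: [-8.9, 0.4, 7.2]
width: 0.0007
```

```bash
python3 -c "
from h import *
rel(-.0895,.043)"
```

```text
t 7.8667 pos [0.5336 0.2221 0.041 ] local -0.0879 0.0004 shift units [-0.08 -0.02 -0.07] turn [ 0.013 -0.022  0.014] F [-8.9   0.42  7.21] w 0.0006834464738349768 q [ 0.08  0.54 -0.69  1.74  0.39  1.02  0.63]
```

Request:
arm_command:
  targets: [0,-0.01,0,-0.03,0,0.15,0,0,0,0,-0.02,0,0.15,0]

```text
time: 8.03
ee_pos: [0.5338, 0.2222, 0.0408]
eef_rot: [0.06, 0.713, -0.069, 0.695]
ft_force: [-18.3, 0.1, 13.5]
width: 0.0004
```

```bash
python3 -c "
from h import *
rel(-.0895,.043)"
```

```text
t 8.0333 pos [0.5338 0.2222 0.0408] local -0.0877 0.0006 shift units [-0.09 -0.02 -0.07] turn [ 0.018 -0.03   0.02 ] F [-18.29   0.07  13.46] w 0.0003741447557957528 q [ 0.08  0.55 -0.69  1.74  0.39  1.03  0.63]
```

The tool has stalled and the force has jumped from 9 to 18 N, so this is the end stop. I'll hold briefly, then back off.

Request:
arm_command:
  targets: [0,0,0,0,0,0.1,0,0,0,0,0,0,0.1,0,0,0,0,0,0,-0.3,0,0,0,0,0,0,-0.4,0,0,0,0,0,0,-0.5,0,0,0,0,0,0,-0.6,0,0,0,0,0,0,-0.6,0,0,0,0,0,0,-0.4,0,0,0,0,0,0,0,0,0,0,0,-1,0,0,0]

```text
time: 8.87
ee_pos: [0.4585, 0.2337, 0.0626]
eef_rot: [0.057, 0.719, -0.071, 0.689]
ft_force: [0.3, -2.0, 0.2]
width: 0.0006
```

```bash
python3 -c "
from h import *
rel(-.155,.1)
import cv2
for n in('top','scene'):
    im=camera(n); b=im[110:300,90:350] if n=='top' else im[120:280,200:430]
    cv2.imwrite(f'pics/{n}2.png',cv2.convertScaleAbs(cv2.resize(b[:,:,::-1],None,fx=3,fy=3,interpolation=cv2.INTER_CUBIC),alpha=1.5))"
```

```text
t 8.8667 pos [0.4585 0.2337 0.0626] local -0.1638 -0.003 shift units [-1.51  0.08  0.29] turn [ 0.02  -0.052  0.029] F [ 0.3  -1.95  0.19] w 0.0005972317494606328 q [ 0.09  0.41 -0.75  1.87  0.31  1.03  0.6 ]
```

View pics/top2.png

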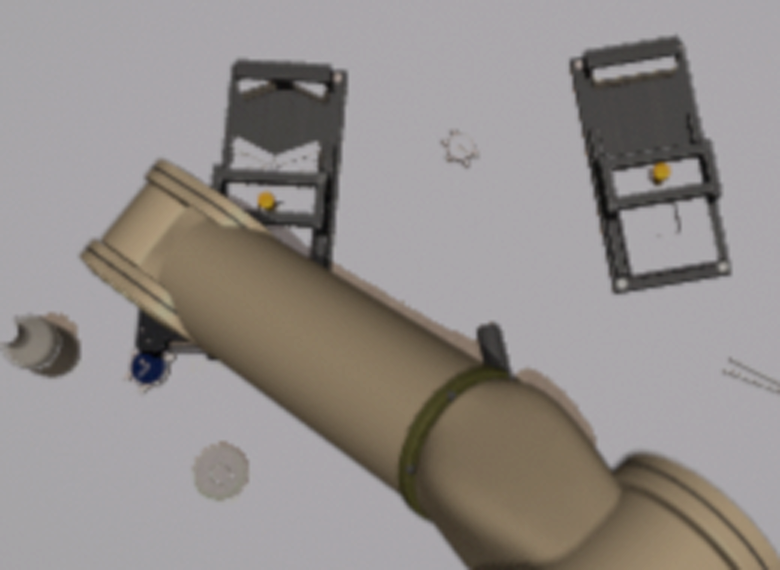

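View pics/scene2.png

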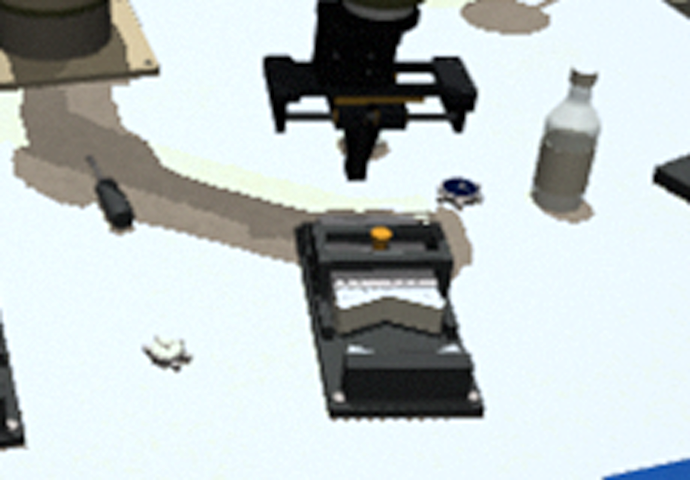

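The V jaw moved forward: its tips went from about row 158 to 138 in the top crop, roughly 19 mm. The pin knob sits lower, and the bystanders and flat holder haven't moved. I'll raise the tool clear, check again and hand in.

Request:
arm_command:
  targets: [0,0,0,-1,0,0,0,0,0,0,-1,0,0,0,0,0,0,0,0,0,0,0,0,0,0,0,0,0,0,0,0,0,0,0,0,0,0,0,0,0,0,0]

```text
time: 9.47
ee_pos: [0.4676, 0.2348, 0.1192]
eef_rot: [0.061, 0.715, -0.07, 0.693]
ft_force: [0.1, 1.0, -0.1]
width: 0.0008
```

```bash
python3 -c "
from h import *
import cv2
rel(-.155,.1)
im=camera('top')[:,:,::-1];a=cv2.imread('pics/top0.png')
b=cv2.hconcat([cv2.resize(i[120:220,150:215],None,fx=6,fy=6,interpolation=cv2.INTER_CUBIC) for i in (a,im)])
cv2.imwrite('pics/top3.png',cv2.convertScaleAbs(b,alpha=1.5))"
```

```text
t 9.4667 pos [0.4676 0.2348 0.1192] local -0.1552 -0.0001 shift units [0.77 0.01 0.03] turn [ 0.015 -0.038  0.021] F [ 0.12  1.   -0.11] w 0.0007650663495309707 q [ 0.12  0.34 -0.78  1.82  0.25  1.12  0.64]
```

View pics/top3.png

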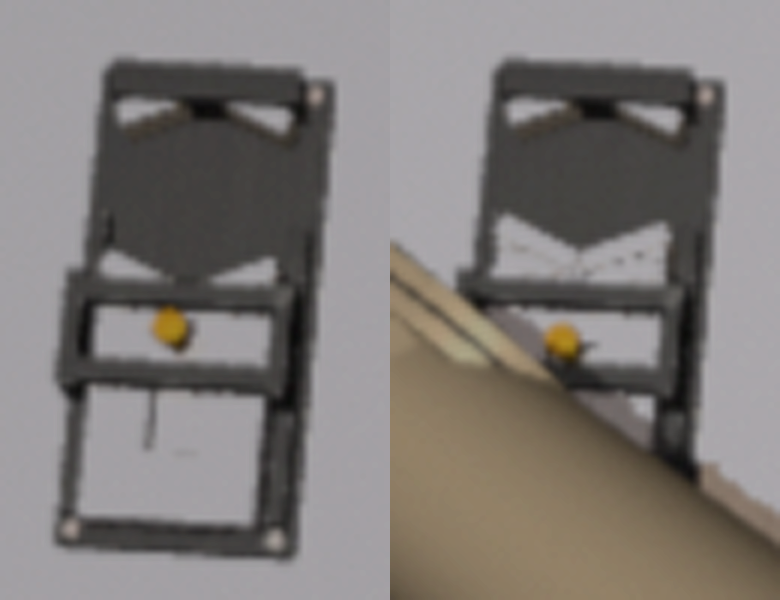

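The jaw tip moved from (105,250) to (115,215) in the crop, about 20 mm, and the pin knob has dropped. Handing in.

```bash
python3 -c "
from bench import *
print(close_job())"
```

```text
the job is handed in; nothing more can be done
None
```

I set the V-notched holder to its wristwatch opening and handed the job in at about 9.5 s. No verdict was reported.

- **Push:** I pushed the slide in with the closed fingers until it stopped. The tool stalled after about 41 mm, and the force along the push rose from about 9 N to 18 N. The highest total I read was about 23 N, including an upward rubbing force of up to 13.5 N. I took no force reading during the brief hold at the stop just after that.
- **Release:** I backed the fingers off and lifted them clear. In the top camera picture the V jaw stands about 20 mm forward of home and the pin knob has dropped. The force on the tool is back to noise (about 1 N).
- **Everything else:** In the camera views after release, the flat holder's slide looked at home. The bystanders in view had not visibly moved: bottle, both watches, dish, driver and part of the tweezers. The carton and loupe were outside those crops, but the arm never went low near them.

None of the checks disagreed. The slide and pin positions come only from the pictures, since the robot gives no joint reading for them.

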